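# Lock out the block reader and hold its sprung lid at the index arm

## Robot

A 6-joint arm with a two-finger parallel gripper is mounted at the origin on the work surface. World frame = base frame: x ahead of the robot, y to its left, z up, the work surface at z = 0. Lengths are in mm, angles in rad, forces in N, time in s.
With the tool pointing down it reaches from about 300 to 775 mm from the base axis. Payload 14.6 kg.
Tool frame: the origin (TCP) lies at the very end of the fingers, on their centre line; the grasp point (between the pads) lies 19 mm behind it; z points along the fingers, y is the line along which they close (so a half turn about z gives the same grasp; the last joint's range is limited). The gripper opens to 94 mm and grips with 3 to 60 N. Pads are 16 mm wide; open, the fingers measure 119 mm over their backs; the gripper's body (75 mm by 177 mm) begins 78 mm behind the grasp point.
Start: joints at [-1.386, 0.3, 1.521, -0, 1.321, -0.067], TCP at [137.025, -532.648, 205.446] pointing down, gripper open.
Joint ranges: [-3.03, 3.03], [-0.79, 2.21], [0.23, 2.52], [-1.04, 4.18], [0, 3.07], [-2.55, 2.55]. Speed limits (rad/s): [2.22, 2.22, 2.57, 3.14, 3.14, 3.14].

## Interface

Orientations are given as [roll, pitch, yaw] about the fixed x, y, z axes, in that order (R = Rz(yaw) Ry(pitch) Rx(roll)).
In Python, from cell import manip gives the robot as it stands. The module is installed in compiled form; this text tells all that it offers.
- The arm moves only by the shell command python3 -m inch 'ROWS' [FORCE]. ROWS is JSON, a list of rows, each an object of numbers: "gripper": the opening, from 0 (shut) to 1 (fully open); "dx", "dy", "dz": the shift along the world's x, y, z in m; "wx", "wy", "wz": the turn, a rotation vector about the world's x, y, z in degrees. A call has exactly 5 rows; each row is the pose to reach, as a shift and turn from the pose commanded when the call began; what a row does not reach only later rows make up. A row lasts 1/12 s, in which the tool goes at most 41.7 mm and 7.16 degrees, less where a joint would pass 70% of its speed; a pose out of reach is approached as far as the arm can. A call with a gripper value outside its range is refused whole. The fingers move at their own pace and stop on an object; FORCE is the grip in N (left out, the last holds). Time passes only in rows, so rows that repeat a pose let the fingers close, or fill a call up. It gives the time, the measured TCP pose, the force, the opening and the grip force at its end, in the units of the state.
- manip.read_state(): the state, without advancing time (a new reading comes with each control period).
- manip.camera(name): name is "side" or "top" or "wrist"; returns the picture (400x640x3 uint8, blue, green, red); there is no depth.
- manip.camera_info(name): a dict with "camera_matrix" (3x3 intrinsics, pixels), "R" (3x3) and "t" (3): a world point X has camera coordinates R X + t; the wrist camera has in their place "tool_from_camera" (4x4, takes a point from camera to tool coordinates, whose origin is the TCP and whose axes are the flange's). Camera axes: x right, y down, z forward; pixel columns grow to the right and rows downward; lengths in mm; the calibration is good to about 2 mm. A picture is of the moment at which its call begins: read the wrist's pose just before it. camera_info takes no time and is no camera call.
- manip.sign_off(): hands the job in; it is judged then, once.
The state is a dict: "clock": time; "joints": joint angles; "qd": joint speeds; "effort": joint torques, N m; "eef_pos": TCP position; "eef_rot": TCP orientation; "wrist_force": force on the tool from outside, world axes, zero at the start; "moment": the same for the moment, N m; "finger_gap": finger opening in mm; "finger_force": force on a finger pad.
Only numpy, scipy, OpenCV 4.12 (cv2) and the standard library are available. Lean on these libraries where they do the work, as an engineer would, in place of code of your own. Each camera call takes 0.05 s, during which the arm holds its last target. There are 200 camera calls.

## Task

Make the block reader safe for inspection: slide the lock-out collar over the upright post of the interlock station until it is fully home, and let go of it. Then lift the reader's sprung lid until it lies at the same angle as the index arm beside it, and keep holding it there with the gripper: the job finishes while you are holding the lid. Do not shift the index arm or disturb the other things on the bench.

Things in the scene. Friction and masses are not known exactly. Their poses are not given: they have to be found in the camera images.
- collar_center (a point): Lock-out collar: a plain thick-walled aluminium tube standing on the bench, outside diameter 40, bore 21 right through, height 40, about 90 g. This point is its centre, half-way up; z is the bore's axis. It stands to one side of the reader, the interlock station on the other; which side is which varies. Of the three hollow pieces standing together it is the middle one in width (the others are 60 and 24 wide).
- post_top (a point): Top of the post of the interlock station, on its axis. The station is fixed: a grey plate 80 x 80 x 10 with a round boss (diameter 34, its top 22 above the bench), out of which the vertical steel post rises 55 more, diameter 16, the top 5 bevelled. This point is 77 above the bench.
- boss_top (a point): Centre of the boss's top face on the post's axis, 22 above the bench; the collar is home when its underside rests on this face (its centre then 20 above this point).
- reader: The block reader: white bench instrument 220 x 220 x 100 high, fixed, origin at the centre of its underside, x pointing from its front (towards the robot) to its hinge side, y to its left, z up. A white lid lies on its top.
- lid_bar (a point): Middle of the horizontal steel bar on top of the lid near its front edge: round, diameter 12, 110 long, along the reader's y, its axis 40 above the lid's top face, carried on two posts at its ends (55 either side of this point). With the lid shut this point is 148 above the bench. x, y, z axes turn with the lid.
- lid_hinge (a point): Middle of the lid's hinge axis at the reader's far top edge, 100 above the bench; the axis runs along the reader's y. From here the bar lies, lid shut, 195 towards the front and 48 up.
- cover (a joint): Angle of the lid: 0 shut, grows as its front rises, to 1.25 rad. A spring always pulls it shut: it needs 4 to 5 N at the bar to start and 7 to 8 N along the bar's arc at 0.8 rad (about 15 N if pushed straight up), and shuts at once if let go. The bar may turn between the fingers as the lid rises.
- index (a joint): Angle of the index arm, on the same zero and direction as the lid's (0.45 to 0.85 rad, different each time). It is a loose-set steel strip, 200 x 4 x 8, on the same hinge line, 16 to the left of the lid's left edge (126 left of the reader's middle), with a small round dark stud near its end, which stands 185 to 255 above the bench; it stays where it is set by friction and must not be pushed. The lid is right when this and the lid's angle agree.
- index_tip (a point): The stud near the free end of the index arm, 195 from the hinge line; x, y, z axes turn with the arm.
- wide_ring: Bystander: wide shallow aluminium ring, outside 60, bore 44, height 12, lying flat near the collar. Origin at the centre of its underside.
- thin_sleeve: Bystander: slender upright aluminium sleeve, outside 24, bore 12, height 55, standing near the collar (too narrow for the post). Origin at the centre of its underside.
- bottle: Bystander: amber bottle, diameter 64, height 150, at the left. Origin at the centre of its underside.
- tube_rack: Bystander: white tube rack 80 x 200 x 58 (84 with its caps), at the right. Origin at the centre of its underside.
- sample_cup: Bystander: white open cup, mouth diameter 48, height 50, nearest the robot on the left. Origin at the centre of its underside.
- marker: Bystander: white felt pen 140 long, 13 thick, lying in front of the reader. Origin at the centre of its underside.
Mind the look-alikes: they are no part of the job. Leave any blue, orange or yellow look-alike of the part that bears collar_center alone.

How it is judged (in metres and radians):
On the way, in this order (a step that is already met when the one before it is completed fails the run):
1. the collar is on the post, fully home on the boss, and let go (horizontal distance between collar_center and boss_top below 0.006 m and z of collar_center in the frame of boss_top below 0.0235 m and angle between collar_center's own z axis and vertical below 0.1 rad and contact force between the fingers and collar below 0.1 N), for 0.2 s.
2. the lid is held by the fingers at the index arm's angle (angle between the x axis of lid_bar and the x axis of index_tip, either way round below 0.07 rad and value of joint cover above 0.3 rad and velocity of joint cover between -0.1 and 0.1 rad/s and contact force between the fingers and cover above 1.5 N), for 0.3 s.
At the end, for the whole second after the job is handed in: The collar is on the post with its underside on the boss (centre within 6 mm of the axis, within 3.5 mm of its seat, upright within 0.1 rad) and not touched; the fingers bear on the lid with more than 1.5 N and hold it still (under 0.1 rad/s), within 0.07 rad of the index arm's angle (all of step 1 and all of step 2); the arm keeps its last pose, push and grip.
It fails at once if the lid is raised before the collar is home on the post (value of joint cover above 0.15 rad and not (horizontal distance between collar_center and boss_top below 0.006 m and z of collar_center in the frame of boss_top below 0.0235 m and angle between collar_center's own z axis and vertical below 0.1 rad)).
It fails at once if the index arm is shifted by more than 10 mm at its stud (distance of index_tip from where it was at the start of the episode above 0.01 m).
It fails at once if a bystander is moved by more than 30 mm (distance of any of wide_ring, thin_sleeve, bottle, tube_rack, sample_cup, marker from where it was at the start of the episode above 0.03 m).
It also fails if it takes over 70 s, if anything falls off the work surface, if the arm or the gripper's body presses on something with over 40 N, if the wrist force passes 120 N, or if a joint passes its speed limit or range.

## Working session

There is one attempt and no reset: what is moved stays moved. The work goes in short steps, Python scripts to look and compute and a shell command to move; the robot and the scene stay as the last step left them, time stands still between calls to the robot, and variables do not carry over. Pictures are saved under pics/ and viewed, at most 12 in all, crops included, and the job is handed in when it is done.

```bash
mkdir -p pics; ls
python3 - <<'E'
from cell import manip
import cv2
print(manip.read_state())
for n in ("top","side"):
    cv2.imwrite(f"pics/{n}0.png",manip.camera(n)); print(n,manip.camera_info(n))
print(manip.camera_info("wrist"))
E
```

```text
pics
{'clock': 0.0, 'joints': array([-1.38558657e+00,  3.00444517e-01,  1.52160254e+00,  1.22629544e-05,
        1.32070524e+00, -6.66093194e-02]), 'qd': array([ 0.00107505, -0.0002605 ,  0.00134597,  0.00098704,  0.00080917,
        0.00097541]), 'effort': array([ 2.23850970e-03, -5.31804907e+01, -3.52735376e+01,  7.09088054e-02,
        2.43287114e-02, -1.07484975e-04]), 'eef_pos': array([ 136.98627802, -532.38573659,  204.89183866]), 'eef_rot': array([-3.14043637e+00, -8.90374708e-05,  2.51815983e-01]), 'wrist_force': array([ 0.88978587,  0.76468231, -0.65752111]), 'moment': array([-0.0317217 , -0.00168142, -0.03946268]), 'finger_force': 0.0, 'finger_gap': 94.25278265210508}
top {'camera_matrix': array([[506.22254787,   0.        , 317.59886741],
       [  0.        , 506.22254787, 207.06388691],
       [  0.        ,   0.        ,   1.        ]]), 'R': array([[-0.0063461 , -0.99993513,  0.00945846],
       [-0.9981653 ,  0.00576475, -0.06027272],
       [ 0.06021428, -0.0098236 , -0.99813713]]), 't': array([ -17.79311764,  545.99935335, 1655.46601556])}
side {'camera_matrix': arr
[... 196 characters left out ...]
340501],
       [-0.25857811, -0.46729299, -0.84544345],
       [ 0.40375132,  0.74281296, -0.5340541 ]]), 't': array([-490.03258399,  255.67745282, 1435.9812221 ])}
{'camera_matrix': array([[332.03305103,   0.        , 317.76590295],
       [  0.        , 332.03305103, 199.10813033],
       [  0.        ,   0.        ,   1.        ]]), 'tool_from_camera': array([[ 7.42324255e-05, -9.64218620e-01, -2.65108369e-01,
         7.71515776e+01],
       [ 9.99999646e-01,  2.93672753e-04, -7.88101629e-04,
         7.56738372e-02],
       [ 8.37757370e-04, -2.65108217e-01,  9.64218301e-01,
        -1.79069243e+02],
       [ 0.00000000e+00,  0.00000000e+00,  0.00000000e+00,
         1.00000000e+00]])}
```

View pics/top0.png

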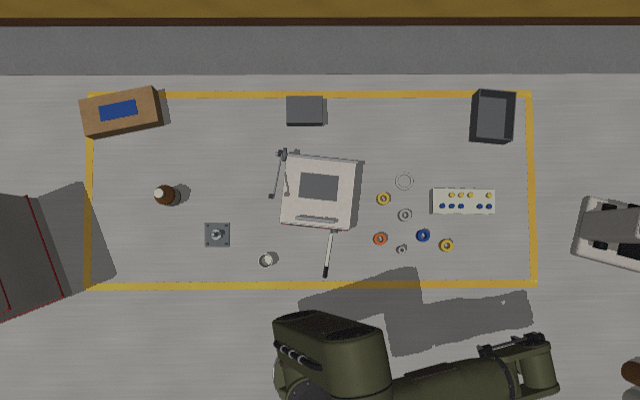

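View pics/side0.png

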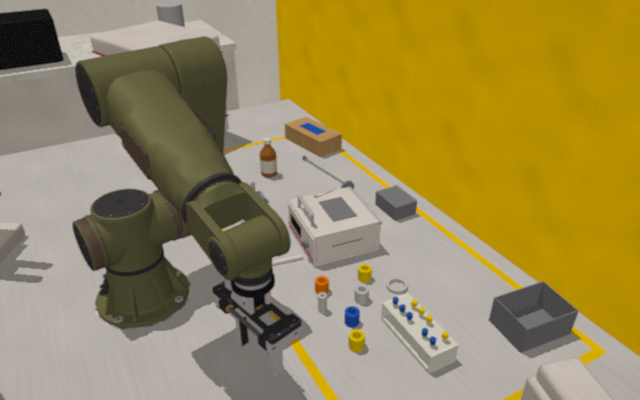

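The top view has the bare grey ring pieces at (405,215) collar?, (404,181) wide ring and (402,250) thin sleeve. The look-alikes are yellow at (383,198) and (446,245), orange at (380,239) and blue at (423,235). The station post is at about (217,235), the reader near (320,190), and the index stud at about (271,196). By description the collar is the grey piece of middle width, (405,215). I'll check that in a close crop.

```bash
cat > h.py <<'E'
import numpy as np, cv2
from scipy.spatial.transform import Rotation as Ro
from cell import manip
def cam(n, st=None):
    i=manip.camera_info(n); K=np.array(i["camera_matrix"])
    if n=="wrist":
        st=st or manip.read_state(); M=np.array(i["tool_from_camera"])
        Rt=Ro.from_euler("xyz",st["eef_rot"]).as_matrix()
        Rc=Rt@M[:3,:3]; o=Rt@M[:3,3]+np.array(st["eef_pos"])
    else:
        Rc=np.array(i["R"]).T; o=-Rc@np.array(i["t"])
    return K,Rc,o
def ray(c,uv):
    K,Rc,o=c; d=Rc@np.linalg.inv(K)@[uv[0],uv[1],1]; return o,d/np.linalg.norm(d)
def plane(c,uv,z):
    o,d=ray(c,uv); return o+d*(z-o[2])/d[2]
def proj(c,X):
    K,Rc,o=c; p=K@(Rc.T@(np.array(X)-o)); return p[:2]/p[2]
def two(r1,r2):
    (a,u),(b,v)=r1,r2; s=np.linalg.lstsq(np.c_[u,-v],b-a,rcond=None)[0]
    p,q=a+u*s[0],b+v*s[1]; return (p+q)/2,np.linalg.norm(p-q)
E
python3 - <<'E'
from h import *
t=cam("top"); s=cam("side")
for n,uv,z in [("collar",(405,214),40),("wide",(404,181),12),("sleeve",(402,249),55),("post",(218,234),77),("bar",(316,219),148),("stud",(271,196),220),("hingeL",(283,155),100),("readerFL",(280,226),100),("marker",(330,250),10),("cup",(267,259),50),("bottle",(160,194),150)]:
    P=plane(t,uv,z); print(n,P.round(),proj(s,P).round())
a=cv2.imread("pics/top0.png")[165:270,355:475]; b=cv2.imread("pics/side0.png")[255:350,300:420]
cv2.imwrite("pics/c1.png",np.hstack([cv2.resize(a,(480,420),interpolation=2),cv2.resize(b,(320,420),interpolation=2)]))
E
```

```text
collar [ 520. -306.   40.] [362. 288.]
wide [ 631. -309.   12.] [395. 283.]
sleeve [ 407. -291.   55.] [322. 294.]
post [459. 295.  77.] [254. 184.]
bar [502. -15. 148.] [305. 205.]
stud [567. 116. 220.] [304. 161.]
hingeL [706.  88. 100.] [346. 187.]
readerFL [482.  98. 100.] [284. 203.]
marker [404. -61.  10.] [284. 260.]
cup [378. 143.  50.] [249. 218.]
bottle [580. 458. 150.] [266. 139.]
```

View pics/c1.png

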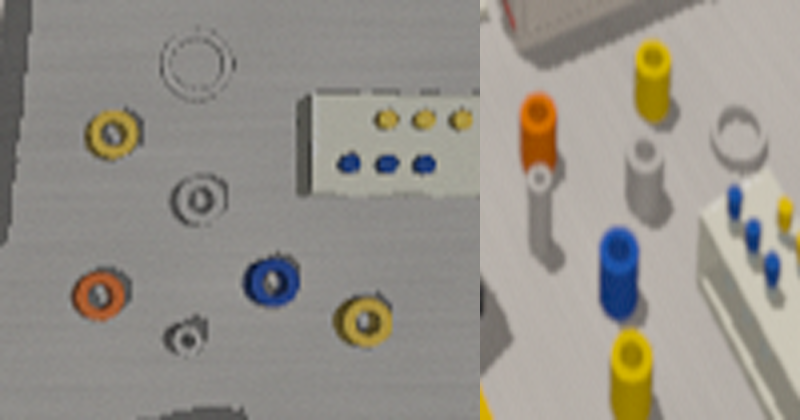

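The crop confirms it. The grey tube at crop (200,200), top (405,215), is the middle one in width, and its side-view projection agrees. The wide ring is above it and the thin sleeve below. I'll approach with the closing line along (+x,−y), where there is clearance.

```bash
python3 -m inch '[{"gripper":0.7,"dx":0.036,"dy":0.02,"wz":6},{"gripper":0.7,"dx":0.07,"dy":0.04,"dz":-0.01,"wz":12},{"gripper":0.7,"dx":0.105,"dy":0.06,"dz":-0.015,"wz":18},{"gripper":0.7,"dx":0.14,"dy":0.08,"dz":-0.02,"wz":24},{"gripper":0.7,"dx":0.175,"dy":0.1,"dz":-0.025,"wz":30.6}]' 20
python3 -m inch '[{"gripper":0.7,"dx":0.036,"dy":0.02},{"gripper":0.7,"dx":0.07,"dy":0.04},{"gripper":0.7,"dx":0.105,"dy":0.06},{"gripper":0.7,"dx":0.14,"dy":0.08},{"gripper":0.7,"dx":0.175,"dy":0.1}]'
python3 -m inch '[{"gripper":0.7,"dx":0.033,"dy":0.026},{"gripper":0.7,"dx":0.033,"dy":0.026},{"gripper":0.7,"dx":0.033,"dy":0.026},{"gripper":0.7,"dx":0.033,"dy":0.026},{"gripper":0.7,"dx":0.033,"dy":0.026}]'
python3 - <<'E'
from h import *
st=manip.read_state(); im=manip.camera("wrist"); cv2.imwrite("pics/w1.png",im)
c=cam("wrist",st); print(st["eef_pos"],st["eef_rot"],st["finger_gap"],proj(c,(520,-306,40)),proj(c,(520,-306,0)))
E
```

```text
[ 136.99774573 -532.43748174  204.97693914] [-3.14063691e+00 -9.79896062e-05  2.51778799e-01] 93.81769511298486 [ 146.32355715 -396.40080504] [ 170.21885499 -326.371316  ]validation failed for argument at $[0]...
validation failed for argument at $[0]...
validation failed for argument at $[0]...
```

View pics/w1.png

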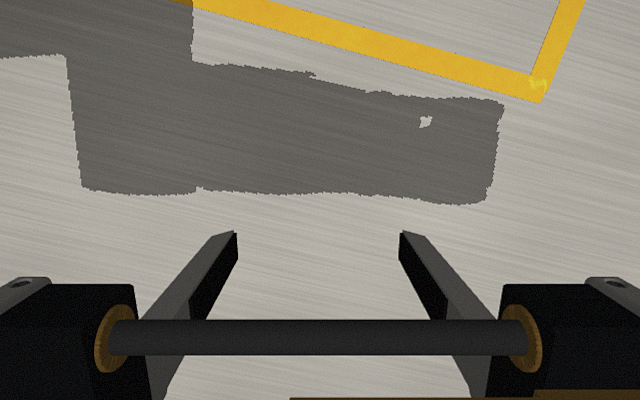

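The arm has not moved: the picture shows only bench, shadow and the fingers (tips near (236,235) and (402,235)). The rows were refused, so they probably need every key present.

```bash
python3 -m inch '[{"gripper":0.7,"dx":0.036,"dy":0.02,"dz":0,"wx":0,"wy":0,"wz":6},{"gripper":0.7,"dx":0.07,"dy":0.04,"dz":-0.01,"wx":0,"wy":0,"wz":12},{"gripper":0.7,"dx":0.105,"dy":0.06,"dz":-0.015,"wx":0,"wy":0,"wz":18},{"gripper":0.7,"dx":0.14,"dy":0.08,"dz":-0.02,"wx":0,"wy":0,"wz":24},{"gripper":0.7,"dx":0.175,"dy":0.1,"dz":-0.025,"wx":0,"wy":0,"wz":30.6}]' 20
```

```text
clock: 0.57
eef_pos: [313.3, -431.3, 180.1]
eef_rot: [-3.141, -0.0, 0.791]
wrist_force: [0.2, -1.1, 0.0]
finger_gap: 66.7
finger_force: 0.0
```

```bash
python3 -m inch '[{"gripper":0.7,"dx":0.036,"dy":0.02,"dz":0,"wx":0,"wy":0,"wz":0},{"gripper":0.7,"dx":0.07,"dy":0.04,"dz":0,"wx":0,"wy":0,"wz":0},{"gripper":0.7,"dx":0.105,"dy":0.06,"dz":-0.01,"wx":0,"wy":0,"wz":0},{"gripper":0.7,"dx":0.14,"dy":0.08,"dz":-0.02,"wx":0,"wy":0,"wz":0},{"gripper":0.7,"dx":0.175,"dy":0.1,"dz":-0.03,"wx":0,"wy":0,"wz":0}]'
python3 -m inch '[{"gripper":0.7,"dx":0.032,"dy":0.025,"dz":0,"wx":0,"wy":0,"wz":0},{"gripper":0.7,"dx":0.032,"dy":0.025,"dz":0,"wx":0,"wy":0,"wz":0},{"gripper":0.7,"dx":0.032,"dy":0.025,"dz":0,"wx":0,"wy":0,"wz":0},{"gripper":0.7,"dx":0.032,"dy":0.025,"dz":0,"wx":0,"wy":0,"wz":0},{"gripper":0.7,"dx":0.032,"dy":0.025,"dz":0,"wx":0,"wy":0,"wz":0}]'
python3 - <<'E'
from h import *
st=manip.read_state(); im=manip.camera("wrist"); cv2.imwrite("pics/w2.png",im)
c=cam("wrist",st); print(st["eef_pos"],st["eef_rot"],st["finger_gap"],proj(c,(520,-306,40)),proj(c,(520,-306,0)))
E
```

```text
clock: 0.98
eef_pos: [488.5, -331.2, 150.0]
eef_rot: [3.142, 0.0, 0.786]
wrist_force: [-0.5, -0.8, -0.1]
finger_gap: 65.8
finger_force: 0.0
clock: 1.4
eef_pos: [518.2, -308.5, 150.6]
eef_rot: [3.142, 0.0, 0.785]
wrist_force: [-0.1, -0.7, 0.2]
finger_gap: 65.9
finger_force: 0.0
[ 518.21040371 -308.47280933  150.55920431] [3.14155837e+00 1.50177131e-04 7.84679890e-01] 65.85643200854905 [317.35045986 193.29867018] [317.42357149 183.5394775 ]
```

View pics/w2.png

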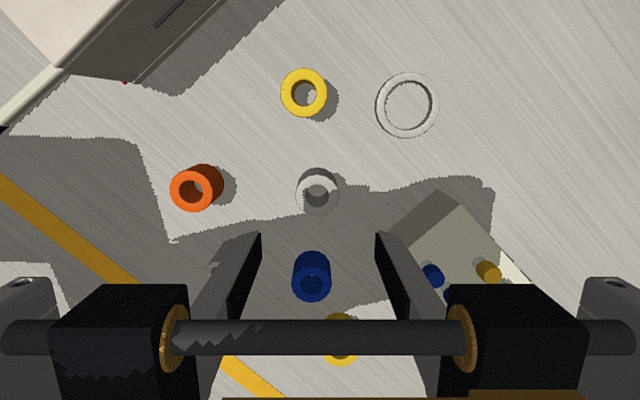

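The wrist view puts the grey collar's top at about (317,191), against a predicted (317,193), so the position holds. The orange (195,190), yellow (303,93) and blue (311,272) pieces are clear of the finger lines. Next I descend and grip.

```bash
python3 - <<'E'
from h import *
st=manip.read_state();c=cam("wrist",st);print(plane(c,(317,190.5),40))
E
python3 -m inch '[{"gripper":0.7,"dx":0.003,"dy":0.003,"dz":-0.035,"wx":0,"wy":0,"wz":0},{"gripper":0.7,"dx":0.003,"dy":0.003,"dz":-0.07,"wx":0,"wy":0,"wz":0},{"gripper":0.7,"dx":0.003,"dy":0.003,"dz":-0.1,"wx":0,"wy":0,"wz":0},{"gripper":0.7,"dx":0.003,"dy":0.003,"dz":-0.125,"wx":0,"wy":0,"wz":0},{"gripper":0.7,"dx":0.003,"dy":0.003,"dz":-0.14,"wx":0,"wy":0,"wz":0}]'
python3 -m inch '[{"gripper":0.3,"dx":0,"dy":0,"dz":0,"wx":0,"wy":0,"wz":0},{"gripper":0.3,"dx":0,"dy":0,"dz":0,"wx":0,"wy":0,"wz":0},{"gripper":0.3,"dx":0,"dy":0,"dz":0,"wx":0,"wy":0,"wz":0},{"gripper":0.3,"dx":0,"dy":0,"dz":0,"wx":0,"wy":0,"wz":0},{"gripper":0.3,"dx":0,"dy":0,"dz":0,"wx":0,"wy":0,"wz":0}]' 25
```

```text
[ 521.56001581 -304.12201912   40.        ]
clock: 1.87
eef_pos: [520.2, -305.0, 7.7]
eef_rot: [-3.139, 0.001, 0.784]
wrist_force: [-0.9, -0.6, 0.3]
finger_gap: 65.6
finger_force: 0.0
clock: 2.28
eef_pos: [522.5, -305.2, 12.0]
eef_rot: [3.14, -0.0, 0.786]
wrist_force: [-2.8, 0.1, 5.8]
finger_gap: 39.4
finger_force: 24.7
```

Gripped: gap 39.4 mm, 25 N. Now I lift and carry it across in front of the reader.

```bash
python3 -m inch '[{"gripper":0.3,"dx":0,"dy":0,"dz":0.03,"wx":0,"wy":0,"wz":0},{"gripper":0.3,"dx":0,"dy":0,"dz":0.07,"wx":0,"wy":0,"wz":0},{"gripper":0.3,"dx":0,"dy":0,"dz":0.11,"wx":0,"wy":0,"wz":0},{"gripper":0.3,"dx":0,"dy":0,"dz":0.15,"wx":0,"wy":0,"wz":0},{"gripper":0.3,"dx":-0.02,"dy":0,"dz":0.18,"wx":0,"wy":0,"wz":0}]'
python3 -m inch '[{"gripper":0.3,"dx":-0.03,"dy":0.02,"dz":0,"wx":0,"wy":0,"wz":0},{"gripper":0.3,"dx":-0.055,"dy":0.05,"dz":0,"wx":0,"wy":0,"wz":0},{"gripper":0.3,"dx":-0.08,"dy":0.08,"dz":0,"wx":0,"wy":0,"wz":0},{"gripper":0.3,"dx":-0.1,"dy":0.11,"dz":0,"wx":0,"wy":0,"wz":0},{"gripper":0.3,"dx":-0.1,"dy":0.14,"dz":0,"wx":0,"wy":0,"wz":0}]'
python3 -m inch '[{"gripper":0.3,"dx":0,"dy":0.04,"dz":0,"wx":0,"wy":0,"wz":0},{"gripper":0.3,"dx":0,"dy":0.08,"dz":0,"wx":0,"wy":0,"wz":0},{"gripper":0.3,"dx":0,"dy":0.12,"dz":0,"wx":0,"wy":0,"wz":0},{"gripper":0.3,"dx":0,"dy":0.16,"dz":0,"wx":0,"wy":0,"wz":0},{"gripper":0.3,"dx":0,"dy":0.2,"dz":0,"wx":0,"wy":0,"wz":0}]'
python3 -m inch '[{"gripper":0.3,"dx":0,"dy":0.04,"dz":0,"wx":0,"wy":0,"wz":0},{"gripper":0.3,"dx":0,"dy":0.08,"dz":0,"wx":0,"wy":0,"wz":0},{"gripper":0.3,"dx":0,"dy":0.12,"dz":0,"wx":0,"wy":0,"wz":0},{"gripper":0.3,"dx":0,"dy":0.16,"dz":0,"wx":0,"wy":0,"wz":0},{"gripper":0.3,"dx":0,"dy":0.2,"dz":0,"wx":0,"wy":0,"wz":0}]'
python3 -c "
from h import *
print(manip.read_state()['joints'])"
```

```text
clock: 2.7
eef_pos: [503.8, -304.6, 194.5]
eef_rot: [3.137, -0.001, 0.787]
wrist_force: [0.1, -0.5, -1.0]
finger_gap: 39.5
finger_force: 24.6
clock: 3.12
eef_pos: [399.3, -163.5, 191.0]
eef_rot: [3.141, -0.0, 0.785]
wrist_force: [0.3, -0.1, -0.7]
finger_gap: 39.9
finger_force: 24.6
clock: 3.53
eef_pos: [401.6, 37.2, 191.3]
eef_rot: [3.14, -0.001, 0.786]
wrist_force: [0.5, -0.7, -1.0]
finger_gap: 39.3
finger_force: 24.6
clock: 3.95
eef_pos: [401.5, 237.5, 191.3]
eef_rot: [3.141, -0.002, 0.786]
wrist_force: [0.1, -0.1, -0.9]
finger_gap: 39.4
finger_force: 24.6
[ 4.55596399e-01  1.25204072e-01  1.76704371e+00 -7.90619257e-05
  1.24771458e+00  1.24032256e+00]
```

Run:
```python
from h import *
st=manip.read_state(); im=manip.camera("wrist"); cv2.imwrite("pics/w3.png",im)
c=cam("wrist",st); print(st["eef_pos"],proj(c,(459,295,77)),proj(c,(459,295,22)))
x,y,z=st["eef_pos"]; print(proj(c,(x,y,z+29)),proj(c,(x,y,z-11)))
```

```text
[401.53738139 237.47842888 191.25485557] [317.84742894 103.05202269] [317.83906334 103.91625164]
[317.8389201  268.66937367] [317.83052725 238.32891868]
```

View pics/w3.png

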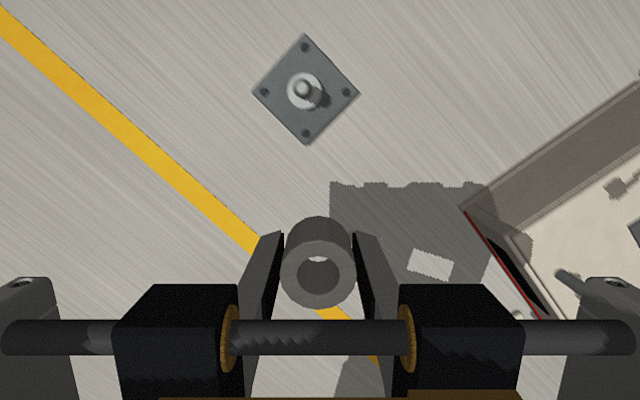

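The picture shows the collar held between the fingers, its top centred near (318,271), and the station plate's corners at (305,33), (252,91), (306,145) and (360,92), with the post near (303,89). I'll refine these numerically.

Run:
```python
from h import *
st=manip.read_state(); im=cv2.imread("pics/w3.png"); c=cam("wrist",st); t=cam("top")
g=cv2.cvtColor(im,cv2.COLOR_BGR2GRAY)
m=(cv2.medianBlur(g,5)<135).astype(np.uint8); m[160:]=0; m[:, :240]=0; m[:,375:]=0
cn=max(cv2.findContours(m,0,2)[0],key=cv2.contourArea); r=cv2.minAreaRect(cn); print(r, plane(c,r[0],10))
for (a,b,x0,y0,r0,r1) in [(70,112,280,0,6,13),(70,112,280,0,14,24)]:
    s=cv2.resize(g[70:115,278:335],None,fx=6,fy=6,interpolation=2)
    h=cv2.HoughCircles(cv2.GaussianBlur(s,(7,7),0),3,1,40,param1=60,param2=12,minRadius=r0*6,maxRadius=r1*6)
    if h is not None:
        for q in h[0][:3]: print(q[:2]/6+[278,70],q[2]/6,[plane(c,q[:2]/6+[278,70],z).round(1) for z in (77,22)])
s=g[230:315,270:365]
h=cv2.HoughCircles(cv2.GaussianBlur(s,(3,3),0),3,1,20,param1=60,param2=15,minRadius=32,maxRadius=45)
print(h[0][:3]+[270,230,0] if h is not None else None)
cr=np.hstack([cv2.resize(g[65:115,275:335],(400,333),interpolation=2),cv2.resize(g[225:315,265:373],(400,333),interpolation=2)])
cv2.imwrite("pics/c2.png",cr)
```

```text
((305.2500305175781, 90.25), (82.73149108886719, 79.19595336914062), 45.0) [458.95112527 319.47916109  10.        ]
[305.08333397  85.75      ] 12.900001 [array([460.7, 317.9,  77. ]), array([461.7, 321.8,  22. ])]
[310.91666794  93.75      ] 9.05 [array([459.7, 309.9,  77. ]), array([460.5, 312.4,  22. ])]
[298.91666603  89.91666603] 9.033334 [array([454.7, 319.2,  77. ]), array([454.6, 323.4,  22. ])]
[304.58333397  91.41666603] 17.15 [array([457.2, 315. ,  77. ]), array([457.6, 318.4,  22. ])]
[312.25        79.41666698] 22.366667 [array([468.5, 317.2,  77. ]), array([471., 321.,  22.])]
[298.08333397  93.41666603] 15.766666 [array([452.2, 317.7,  77. ]), array([451.6, 321.7,  22. ])]
[[317.5 277.5  38.5]]
```

View pics/c2.png

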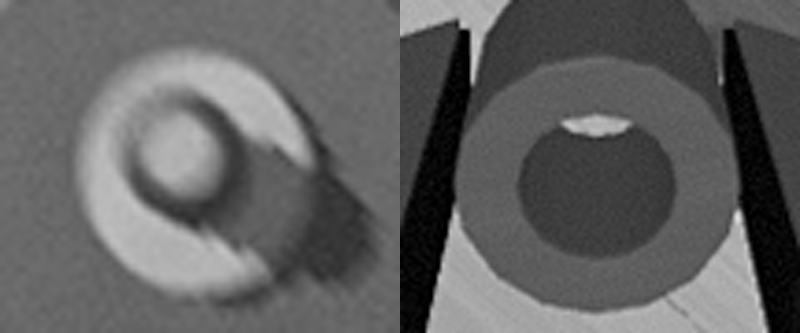

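The left crop shows the post top at (183,152), full-image (302.5,87.8), and the boss circle centre near (304.7,91.2). The right crop shows the collar's top ring centre at full-image (318,275). I'll cross-check these against the other views.

Run:
```python
from h import *
st=manip.read_state(); c=cam("wrist",st); t=cam("top")
print("post top wrist",plane(c,(302.5,87.8),77),"boss",plane(c,(304.7,91.2),22))
x,y,z=st["eef_pos"]; P=plane(c,(318,275),z+29)-st["eef_pos"]; print("collar-TCP",P, "along toolx",P[:2]@[.707,.707])
# top image
g=cv2.imread("pics/top0.png",0)
print("proj top of (459,319,10)",proj(t,(459,319,10)),proj(t,(459,319,77)))
m=(g<115).astype(np.uint8); m[:215]=0;m[255:]=0;m[:,:195]=0;m[:,240:]=0
cn=max(cv2.findContours(m,0,2)[0],key=cv2.contourArea); r=cv2.minAreaRect(cn); print(r,plane(t,r[0],10))
g2=cv2.imread("pics/w2.png",0)
s2=dict(st); s2["eef_pos"]=np.array([518.21,-308.47,150.56]); s2["eef_rot"]=np.array([3.14156,.00015,.78468]); c2=cam("wrist",s2)
print("collar w2 pred circle top", proj(c2,(520,-306,40)))
cr=np.hstack([cv2.resize(g2[155:225,275:359],(400,333),interpolation=2),cv2.resize(g[210:260,190:250],(400,333),interpolation=2)])
cv2.imwrite("pics/c3.png",cr)
```

```text
post top wrist [458.03658296 318.26333282  77.        ] boss [457.79844447 318.47644356  22.        ]
collar-TCP [-2.3912807  -2.57688506 29.        ] along toolx -3.51249319710008
proj top of (459,319,10) [214.65900264 234.065943  ] [210.5648953  233.91717204]
((216.5, 234.5), (23.0, 25.0), 90.0) [457.53195222 312.92986874  10.        ]
collar w2 pred circle top [317.35257978 193.30039893]
```

View pics/c3.png

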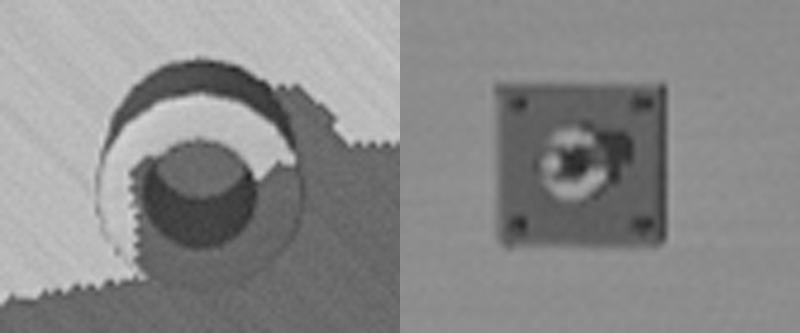

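The collar's true top centre in the earlier wrist view is (317,196), which agrees with the in-hand offset of −3.5 mm along tool x. The post's y differs by about 6 mm between the top and wrist views. The last wrist picture was taken while the arm was still coasting in y, so I'll re-measure at rest.

```bash
python3 -m inch '[{"gripper":0.3,"dx":0,"dy":0,"dz":0,"wx":0,"wy":0,"wz":0},{"gripper":0.3,"dx":0,"dy":0,"dz":0,"wx":0,"wy":0,"wz":0},{"gripper":0.3,"dx":0,"dy":0,"dz":0,"wx":0,"wy":0,"wz":0},{"gripper":0.3,"dx":0,"dy":0,"dz":0,"wx":0,"wy":0,"wz":0},{"gripper":0.3,"dx":0,"dy":0,"dz":0,"wx":0,"wy":0,"wz":0}]'
python3 - <<'E'
from h import *
old=cv2.imread("pics/w3.png",0)
st=manip.read_state(); im=manip.camera("wrist"); cv2.imwrite("pics/w4.png",im)
c=cam("wrist",st); t=cam("top"); g=cv2.cvtColor(im,cv2.COLOR_BGR2GRAY); print(st["eef_pos"],st["eef_rot"])
res=cv2.matchTemplate(g,old[65:115,275:335],cv2.TM_CCOEFF_NORMED); _,v,_,l=cv2.minMaxLoc(res); d=np.array(l)-[275,65]; print(v,d)
print("top",plane(c,np.array((302.5,87.8))+d,77),"boss",plane(c,np.array((304.7,91.2))+d,22))
print("topcam boss",plane(t,(216.1,234.5),22))
P=plane(c,(318,275),st["eef_pos"][2]+29)-st["eef_pos"]; print("collar-TCP",P)
E
```

```text
clock: 4.42
eef_pos: [402.3, 234.4, 190.7]
eef_rot: [3.141, -0.0, 0.784]
wrist_force: [-0.1, 0.6, -1.2]
finger_gap: 39.6
finger_force: 24.6
[402.29662331 234.38249352 190.72192311] [ 3.14139730e+00 -4.35480522e-04  7.84142431e-01]
0.9443727135658264 [-2 -1]
top [458.74093666 311.23807255  77.        ] boss [458.33430278 311.6693425   22.        ]
topcam boss [457.45186515 311.96275281  22.        ]
collar-TCP [-2.37775576 -2.50238855 29.        ]
```

At rest, the wrist and top views agree on the post at (458.3, 311.5). With the in-hand offset, the TCP goes to (460.7, 314).

```bash
python3 -m inch '[{"gripper":0.3,"dx":0.02,"dy":0.027,"dz":0,"wx":0,"wy":0,"wz":0},{"gripper":0.3,"dx":0.04,"dy":0.054,"dz":0,"wx":0,"wy":0,"wz":0},{"gripper":0.3,"dx":0.0585,"dy":0.0795,"dz":-0.02,"wx":0,"wy":0,"wz":0},{"gripper":0.3,"dx":0.0585,"dy":0.0795,"dz":-0.05,"wx":0,"wy":0,"wz":0},{"gripper":0.3,"dx":0.0585,"dy":0.0795,"dz":-0.08,"wx":0,"wy":0,"wz":0}]'
python3 -m inch '[{"gripper":0.3,"dx":0,"dy":0,"dz":-0.015,"wx":0,"wy":0,"wz":0},{"gripper":0.3,"dx":0,"dy":0,"dz":-0.015,"wx":0,"wy":0,"wz":0},{"gripper":0.3,"dx":0,"dy":0,"dz":-0.015,"wx":0,"wy":0,"wz":0},{"gripper":0.3,"dx":0,"dy":0,"dz":-0.015,"wx":0,"wy":0,"wz":0},{"gripper":0.3,"dx":0,"dy":0,"dz":-0.015,"wx":0,"wy":0,"wz":0}]'
python3 - <<'E'
from h import *
st=manip.read_state(); im=manip.camera("wrist"); s=manip.camera("side"); c=cam("wrist",st); S=cam("side")
print(st["eef_pos"],proj(c,(458.3,311.5,77)),proj(S,(458.3,311.5,77)))
cv2.imwrite("pics/w5.png",np.hstack([cv2.resize(im[180:340,220:420],(440,352),interpolation=2),cv2.resize(s[130:230,200:300],(352,352),interpolation=2)]))
E
```

```text
clock: 4.88
eef_pos: [461.3, 315.3, 109.3]
eef_rot: [3.141, -0.001, 0.786]
wrist_force: [0.3, -0.3, -2.6]
finger_gap: 39.8
finger_force: 24.6
clock: 5.3
eef_pos: [461.3, 315.1, 97.2]
eef_rot: [3.141, -0.003, 0.786]
wrist_force: [0.7, 0.6, -1.4]
finger_gap: 39.6
finger_force: 24.6
[461.28584682 315.06077873  97.17113373] [318.45709283 239.70319584] [251.84399213 181.52471002]
```

View pics/w5.png

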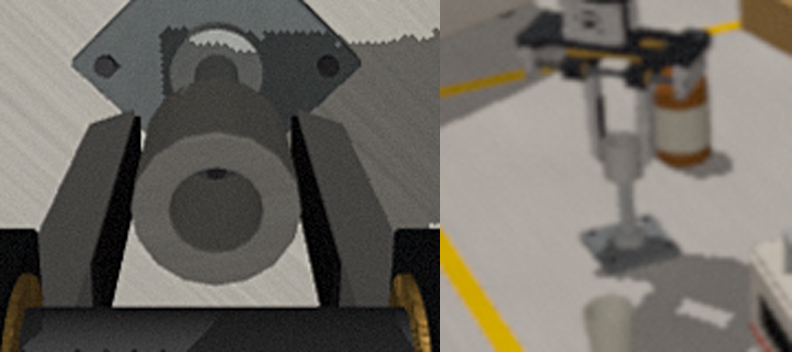

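The collar is held over the post. In the wrist crop the collar at x≈216 is midway between the plate holes at 105 and 328, and in the side crop it sits in line with the post. I'll descend gently and watch the force.

```bash
python3 -m inch '[{"gripper":0.3,"dx":-0.0005,"dy":-0.001,"dz":-0.004,"wx":0,"wy":0,"wz":0},{"gripper":0.3,"dx":-0.0005,"dy":-0.001,"dz":-0.008,"wx":0,"wy":0,"wz":0},{"gripper":0.3,"dx":-0.0005,"dy":-0.001,"dz":-0.012,"wx":0,"wy":0,"wz":0},{"gripper":0.3,"dx":-0.0005,"dy":-0.001,"dz":-0.016,"wx":0,"wy":0,"wz":0},{"gripper":0.3,"dx":-0.0005,"dy":-0.001,"dz":-0.018,"wx":0,"wy":0,"wz":0}]'
python3 -m inch '[{"gripper":0.3,"dx":0,"dy":0,"dz":-0.003,"wx":0,"wy":0,"wz":0},{"gripper":0.3,"dx":0,"dy":0,"dz":-0.006,"wx":0,"wy":0,"wz":0},{"gripper":0.3,"dx":0,"dy":0,"dz":-0.009,"wx":0,"wy":0,"wz":0},{"gripper":0.3,"dx":0,"dy":0,"dz":-0.012,"wx":0,"wy":0,"wz":0},{"gripper":0.3,"dx":0,"dy":0,"dz":-0.012,"wx":0,"wy":0,"wz":0}]'
```

```text
clock: 5.82
eef_pos: [459.8, 313.7, 76.6]
eef_rot: [-3.141, 0.001, 0.786]
wrist_force: [-0.8, -0.1, -1.1]
finger_gap: 39.6
finger_force: 24.6
clock: 6.23
eef_pos: [459.8, 313.7, 64.8]
eef_rot: [-3.141, 0.001, 0.786]
wrist_force: [-0.3, -0.5, -0.8]
finger_gap: 39.9
finger_force: 24.6
```

No force, so the collar is on the post. I continue down to the boss.

```bash
python3 -m inch '[{"gripper":0.3,"dx":0,"dy":0,"dz":-0.006,"wx":0,"wy":0,"wz":0},{"gripper":0.3,"dx":0,"dy":0,"dz":-0.012,"wx":0,"wy":0,"wz":0},{"gripper":0.3,"dx":0,"dy":0,"dz":-0.018,"wx":0,"wy":0,"wz":0},{"gripper":0.3,"dx":0,"dy":0,"dz":-0.024,"wx":0,"wy":0,"wz":0},{"gripper":0.3,"dx":0,"dy":0,"dz":-0.027,"wx":0,"wy":0,"wz":0}]'
python3 -m inch '[{"gripper":0.3,"dx":0,"dy":0,"dz":-0.002,"wx":0,"wy":0,"wz":0},{"gripper":0.3,"dx":0,"dy":0,"dz":-0.004,"wx":0,"wy":0,"wz":0},{"gripper":0.3,"dx":0,"dy":0,"dz":-0.005,"wx":0,"wy":0,"wz":0},{"gripper":0.3,"dx":0,"dy":0,"dz":-0.006,"wx":0,"wy":0,"wz":0},{"gripper":0.3,"dx":0,"dy":0,"dz":-0.006,"wx":0,"wy":0,"wz":0}]'
```

```text
clock: 6.65
eef_pos: [459.7, 313.6, 37.3]
eef_rot: [-3.141, 0.001, 0.786]
wrist_force: [-0.3, 0.6, -0.3]
finger_gap: 40.0
finger_force: 24.6
clock: 7.07
eef_pos: [460.1, 314.0, 34.0]
eef_rot: [3.141, -0.0, 0.786]
wrist_force: [-7.2, -4.1, 16.8]
finger_gap: 39.3
finger_force: 24.4
```

Contact with the boss (17 N at TCP z≈34, as expected). Open, wait, then retreat straight up and look.

```bash
python3 -m inch '[{"gripper":0.7,"dx":0,"dy":0,"dz":0.001,"wx":0,"wy":0,"wz":0},{"gripper":0.7,"dx":0,"dy":0,"dz":0.002,"wx":0,"wy":0,"wz":0},{"gripper":0.7,"dx":0,"dy":0,"dz":0.002,"wx":0,"wy":0,"wz":0},{"gripper":0.7,"dx":0,"dy":0,"dz":0.002,"wx":0,"wy":0,"wz":0},{"gripper":0.7,"dx":0,"dy":0,"dz":0.002,"wx":0,"wy":0,"wz":0}]'
python3 -m inch '[{"gripper":0.7,"dx":0,"dy":0,"dz":0.02,"wx":0,"wy":0,"wz":0},{"gripper":0.7,"dx":0,"dy":0,"dz":0.05,"wx":0,"wy":0,"wz":0},{"gripper":0.7,"dx":0,"dy":0,"dz":0.09,"wx":0,"wy":0,"wz":0},{"gripper":0.7,"dx":0,"dy":0,"dz":0.13,"wx":0,"wy":0,"wz":0},{"gripper":0.7,"dx":0,"dy":0,"dz":0.17,"wx":0,"wy":0,"wz":0}]'
python3 -m inch '[{"gripper":0.5,"dx":-0.02,"dy":-0.02,"dz":0.04,"wx":0,"wy":0,"wz":0},{"gripper":0.5,"dx":-0.04,"dy":-0.04,"dz":0.07,"wx":0,"wy":0,"wz":0},{"gripper":0.5,"dx":-0.04,"dy":-0.05,"dz":0.1,"wx":0,"wy":0,"wz":0},{"gripper":0.5,"dx":-0.04,"dy":-0.05,"dz":0.1,"wx":0,"wy":0,"wz":0},{"gripper":0.5,"dx":-0.04,"dy":-0.05,"dz":0.1,"wx":0,"wy":0,"wz":0}]'
python3 - <<'E'
from h import *
st=manip.read_state(); im=manip.camera("wrist"); s=manip.camera("side"); t=manip.camera("top")
cv2.imwrite("pics/t6.png",t);cv2.imwrite("pics/s6.png",s);cv2.imwrite("pics/w6.png",im)
c=cam("wrist",st);S=cam("side")
u,v=proj(c,(458.3,311.5,62)).astype(int); print(u,v)
a=cv2.resize(im[max(v-50,0):max(v-50,0)+100,u-60:u+60],(360,300),interpolation=2)
b=cv2.resize(s[130:230,200:320],(360,300),interpolation=2); d=cv2.resize(t[140:240,250:370],(360,300),interpolation=2)
e=cv2.resize(s[140:260,270:414],(360,300),interpolation=2)
cv2.imwrite("pics/c6.png",np.vstack([np.hstack([a,b]),np.hstack([d,e])]))
E
```

```text
clock: 7.48
eef_pos: [460.0, 313.9, 34.4]
eef_rot: [-3.142, 0.0, 0.786]
wrist_force: [0.5, -0.7, 0.4]
finger_gap: 65.7
finger_force: 0.0
clock: 7.9
eef_pos: [459.7, 313.6, 206.2]
eef_rot: [-3.141, 0.0, 0.786]
wrist_force: [0.2, -0.1, -0.8]
finger_gap: 65.8
finger_force: 0.0
clock: 8.32
eef_pos: [420.4, 263.7, 306.2]
eef_rot: [3.14, -0.004, 0.785]
wrist_force: [-0.8, -0.2, -1.1]
finger_gap: 46.9
finger_force: 0.0
312 122
```

View pics/c6.png

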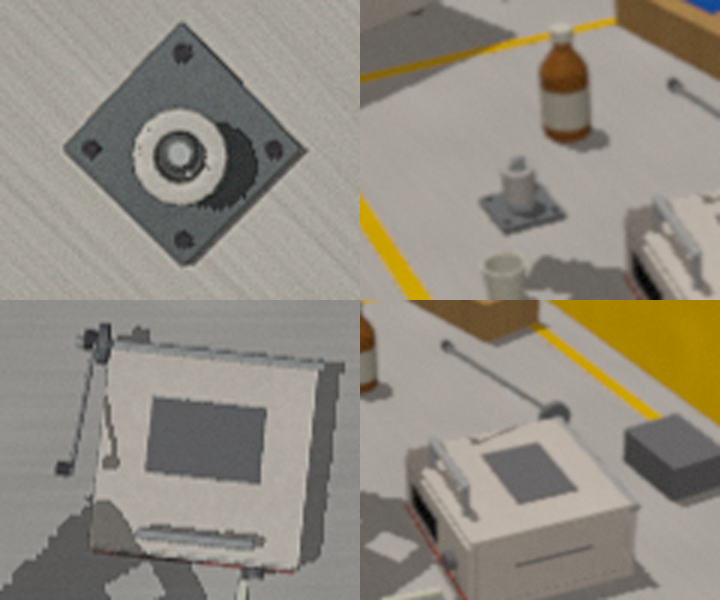

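The collar sits flush on the boss, concentric, with the post protruding. The index arm runs from its hinge to the stud, which is at about (271.3,196) in the top view and (304.4,158) in the side view; the other line on the lid is its shadow. Next I triangulate the stud and measure the reader.

Run:
```python
from h import *
t=cam("top");s=cam("side")
T=cv2.imread("pics/t6.png",0);S=cv2.imread("pics/s6.png",0)
def blob(g,x0,x1,y0,y1,th):
    m=(g[y0:y1,x0:x1]<th).astype(np.uint8); n,l,st,ce=cv2.connectedComponentsWithStats(m); k=1+st[1:,4].argmax(); return ce[k]+[x0,y0],st[k,4]
a=blob(T,267,276,192,200,90); b=blob(S,299,309,153,163,100); print(a,b)
P,e=two(ray(t,a[0]),ray(s,b[0])); print("stud",P.round(1),e, "theta",np.arcsin((P[2]-100)/195))
for z in (185,220,255): print(z,plane(t,a[0],z).round(1))
# bar ends in top view (z=148)
L=plane(t,(250+138/3,140+233/3),148);R=plane(t,(250+260/3,140+243/3),148); print(L,R,np.linalg.norm(L-R),"mid",(L+R)/2,"yaw",np.arctan2(-(R-L)[0]*-1,-(R-L)[1]))
# lid rear corners / hinge approx z=100
print(plane(t,(250+106/3,140+47/3),100),plane(t,(250+320/3,140+66/3),100),plane(t,(250+92/3,140+250/3),100),plane(t,(250+300/3,140+270/3),100))
```

```text
(array([271.4 , 195.52]), np.int32(25)) (array([304.1, 157.7]), np.int32(10))
stud [566.3 114.  232.6] 1.300058329194532 theta 0.7478944023889522
185 [570.9 117.6 185. ]
220 [567.9 114.7 220. ]
255 [565.  111.9 255. ]
[506.06443063  46.00948027 148.        ] [495.19146547 -77.48448648 148.        ] 123.97169513593136 mid [500.62794805 -15.73750311 148.        ] yaw -0.0878180550334587
[703.89737294  80.49597614 100.        ] [ 682.66105838 -144.52850858  100.        ] [490.5072466   95.62726662 100.        ] [ 468.31645983 -121.2789253   100.        ]
```

The stud triangulates to z=233 and 193.5 mm from the hinge line (195 expected), giving θ≈0.755. The bar's mid is at (500.6,−15.7) with reader yaw −0.088. I'll move above the bar, with the closing line along reader x.

```bash
python3 -m inch '[{"gripper":0.6,"dx":0.008,"dy":-0.038,"dz":0,"wx":0,"wy":0,"wz":5},{"gripper":0.6,"dx":0.016,"dy":-0.076,"dz":0,"wx":0,"wy":0,"wz":10},{"gripper":0.6,"dx":0.024,"dy":-0.112,"dz":0,"wx":0,"wy":0,"wz":15},{"gripper":0.6,"dx":0.032,"dy":-0.15,"dz":0,"wx":0,"wy":0,"wz":20},{"gripper":0.6,"dx":0.04,"dy":-0.188,"dz":0,"wx":0,"wy":0,"wz":25}]' 45
python3 -m inch '[{"gripper":0.6,"dx":0.012,"dy":-0.034,"dz":0,"wx":0,"wy":0,"wz":5},{"gripper":0.6,"dx":0.026,"dy":-0.07,"dz":0,"wx":0,"wy":0,"wz":10},{"gripper":0.6,"dx":0.04,"dy":-0.102,"dz":-0.02,"wx":0,"wy":0,"wz":15},{"gripper":0.6,"dx":0.04,"dy":-0.102,"dz":-0.04,"wx":0,"wy":0,"wz":15},{"gripper":0.6,"dx":0.04,"dy":-0.102,"dz":-0.04,"wx":0,"wy":0,"wz":15}]'
python3 -m inch '[{"gripper":0.6,"dx":0,"dy":0,"dz":0,"wx":0,"wy":0,"wz":0},{"gripper":0.6,"dx":0,"dy":0,"dz":0,"wx":0,"wy":0,"wz":0},{"gripper":0.6,"dx":0,"dy":0,"dz":0,"wx":0,"wy":0,"wz":0},{"gripper":0.6,"dx":0,"dy":0,"dz":0,"wx":0,"wy":0,"wz":0},{"gripper":0.6,"dx":0,"dy":0,"dz":0,"wx":0,"wy":0,"wz":0}]'
python3 - <<'E'
from h import *
st=manip.read_state(); im=manip.camera("wrist"); cv2.imwrite("pics/w7.png",im)
c=cam("wrist",st); print(st["eef_pos"],st["eef_rot"],st["joints"])
for P in [(505.5,39,148),(500.6,-15.7,148),(495.8,-70.5,148),(566,114,232)]: print(P,proj(c,P).round(1))
E
```

```text
clock: 8.88
eef_pos: [460.0, 74.4, 303.0]
eef_rot: [-3.139, 0.001, 1.227]
wrist_force: [1.1, -0.3, -0.7]
finger_gap: 56.4
finger_force: 0.0
clock: 9.3
eef_pos: [499.0, -27.2, 259.3]
eef_rot: [-3.133, -0.0, 1.482]
wrist_force: [0.4, 1.1, -1.2]
finger_gap: 56.3
finger_force: 0.0
clock: 9.72
eef_pos: [500.1, -25.6, 265.2]
eef_rot: [3.14, 0.0, 1.485]
wrist_force: [0.4, -0.7, -0.4]
finger_gap: 56.2
finger_force: 0.0
[500.14962705 -25.60736882 265.18899644] [3.14037131e+00 3.48688208e-05 1.48475106e+00] [-1.24308773e-01  1.47175298e-01  1.56829861e+00  1.20059453e-05
  1.42489696e+00 -3.82652645e-02]
(505.5, 39, 148) [317.4 122.7]
(500.6, -15.7, 148) [317.2 184.3]
(495.8, -70.5, 148) [317.1 240.3]
(566, 114, 232) [413.  -16.6]
```

View pics/w7.png

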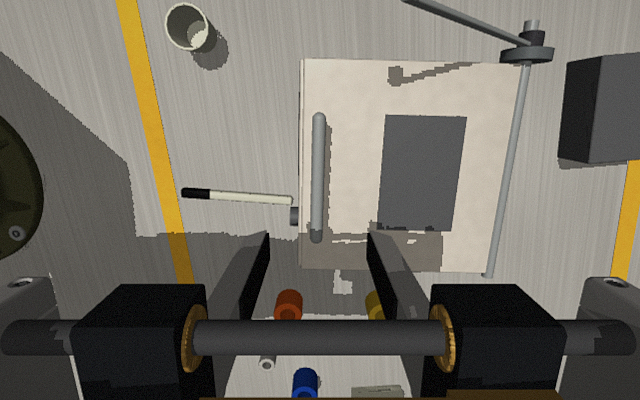

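The bar runs from (319,115) to (316,240) in the wrist view, within a pixel or two of the prediction, and is centred between the fingers. I descend and pinch it.

```bash
python3 -m inch '[{"gripper":0.6,"dx":0.0005,"dy":0,"dz":-0.035,"wx":0,"wy":0,"wz":0},{"gripper":0.6,"dx":0.0005,"dy":0,"dz":-0.07,"wx":0,"wy":0,"wz":0},{"gripper":0.6,"dx":0.0005,"dy":0,"dz":-0.1,"wx":0,"wy":0,"wz":0},{"gripper":0.6,"dx":0.0005,"dy":0,"dz":-0.12,"wx":0,"wy":0,"wz":0},{"gripper":0.6,"dx":0.0005,"dy":0,"dz":-0.135,"wx":0,"wy":0,"wz":0}]'
python3 -m inch '[{"gripper":0.05,"dx":0,"dy":0,"dz":0,"wx":0,"wy":0,"wz":0},{"gripper":0.05,"dx":0,"dy":0,"dz":0,"wx":0,"wy":0,"wz":0},{"gripper":0.05,"dx":0,"dy":0,"dz":0,"wx":0,"wy":0,"wz":0},{"gripper":0.05,"dx":0,"dy":0,"dz":0,"wx":0,"wy":0,"wz":0},{"gripper":0.05,"dx":0,"dy":0,"dz":0,"wx":0,"wy":0,"wz":0}]' 45
python3 -m inch '[{"gripper":0.05,"dx":0,"dy":0,"dz":0,"wx":0,"wy":0,"wz":0},{"gripper":0.05,"dx":0,"dy":0,"dz":0,"wx":0,"wy":0,"wz":0},{"gripper":0.05,"dx":0,"dy":0,"dz":0,"wx":0,"wy":0,"wz":0},{"gripper":0.05,"dx":0,"dy":0,"dz":0,"wx":0,"wy":0,"wz":0},{"gripper":0.05,"dx":0,"dy":0,"dz":0,"wx":0,"wy":0,"wz":0}]' 45
```

```text
clock: 10.18
eef_pos: [499.8, -25.9, 127.6]
eef_rot: [-3.14, -0.0, 1.484]
wrist_force: [-0.7, -0.1, -0.7]
finger_gap: 56.4
finger_force: 0.0
clock: 10.6
eef_pos: [501.0, -26.2, 130.5]
eef_rot: [3.14, 0.0, 1.484]
wrist_force: [0.2, -0.4, 0.3]
finger_gap: 26.7
finger_force: 0.0
clock: 11.02
eef_pos: [499.4, -26.0, 129.5]
eef_rot: [-3.139, -0.0, 1.484]
wrist_force: [-9.9, 0.8, 6.2]
finger_gap: 10.6
finger_force: 45.0
```

Gripped at 45 N. I raise the lid along its arc towards 0.755 rad.

```bash
python3 -m inch '[{"gripper":0.05,"dx":0.004,"dy":-0.0004,"dz":0.0145,"wx":0,"wy":0,"wz":0},{"gripper":0.05,"dx":0.0093,"dy":-0.0008,"dz":0.0286,"wx":0,"wy":0,"wz":0},{"gripper":0.05,"dx":0.0155,"dy":-0.0014,"dz":0.0423,"wx":0,"wy":0,"wz":0},{"gripper":0.05,"dx":0.0228,"dy":-0.002,"dz":0.0555,"wx":0,"wy":0,"wz":0},{"gripper":0.05,"dx":0.031,"dy":-0.0027,"dz":0.068,"wx":0,"wy":0,"wz":0}]'
python3 -m inch '[{"gripper":0.05,"dx":0.0092,"dy":-0.0008,"dz":0.0119,"wx":0,"wy":0,"wz":0},{"gripper":0.05,"dx":0.0191,"dy":-0.0017,"dz":0.0232,"wx":0,"wy":0,"wz":0},{"gripper":0.05,"dx":0.03,"dy":-0.0026,"dz":0.0336,"wx":0,"wy":0,"wz":0},{"gripper":0.05,"dx":0.0415,"dy":-0.0037,"dz":0.0432,"wx":0,"wy":0,"wz":0},{"gripper":0.05,"dx":0.0546,"dy":-0.0048,"dz":0.0525,"wx":0,"wy":0,"wz":0}]'
python3 -m inch '[{"gripper":0.05,"dx":0,"dy":0,"dz":0,"wx":0,"wy":0,"wz":0},{"gripper":0.05,"dx":0,"dy":0,"dz":0,"wx":0,"wy":0,"wz":0},{"gripper":0.05,"dx":0,"dy":0,"dz":0,"wx":0,"wy":0,"wz":0},{"gripper":0.05,"dx":0,"dy":0,"dz":0,"wx":0,"wy":0,"wz":0},{"gripper":0.05,"dx":0,"dy":0,"dz":0,"wx":0,"wy":0,"wz":0}]'
python3 - <<'E'
from h import *
st=manip.read_state(); t=cam("top");s=cam("side")
T=manip.camera("top");S=manip.camera("side"); W=manip.camera("wrist")
cv2.imwrite("pics/t8.png",T);cv2.imwrite("pics/s8.png",S);cv2.imwrite("pics/w8.png",W)
cv2.imwrite("pics/c8.png",np.hstack([cv2.resize(S[120:250,260:400],(420,390),interpolation=2),cv2.resize(W[:,150:],(380,310),interpolation=2)[:390] if 0 else cv2.resize(W[0:390,180:560],(380,390))]))
E
```

```text
clock: 11.43
eef_pos: [528.6, -29.2, 197.3]
eef_rot: [-3.133, 0.001, 1.484]
wrist_force: [-20.6, -4.6, 4.6]
finger_gap: 10.4
finger_force: 45.0
clock: 11.85
eef_pos: [583.8, -34.9, 253.1]
eef_rot: [-3.137, 0.003, 1.483]
wrist_force: [-26.7, -4.2, 23.3]
finger_gap: 10.7
finger_force: 44.9
clock: 12.27
eef_pos: [584.5, -34.6, 253.2]
eef_rot: [-3.14, 0.002, 1.483]
wrist_force: [-26.4, -4.1, 26.3]
finger_gap: 10.4
finger_force: 45.2
```

View pics/c8.png

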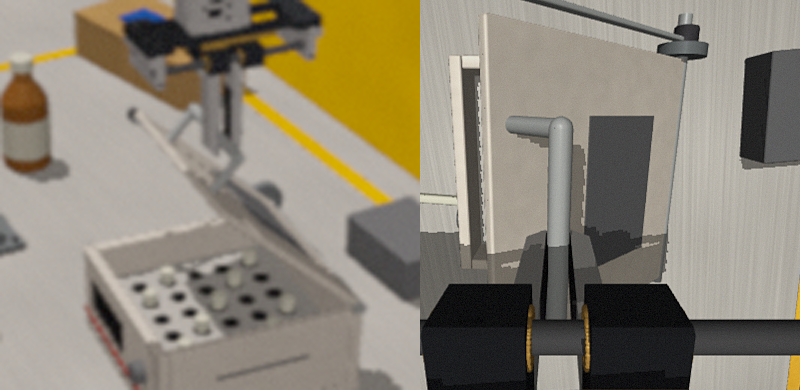

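The lid is open with the bar held between the fingers (bar elbow at wrist px (320,122)). In the side crop the index arm, stud at (133,115), runs along the lid's edge, undisturbed. I'll check the angles numerically.

Run:
```python
from h import *
t=cam("top");s=cam("side"); y=-.088; X=np.array([np.cos(y),np.sin(y),0]);Y=np.array([-np.sin(y),np.cos(y),0]);Z=np.array([0,0,1])
H=np.array([694.8,-32.8,100.])
S=cv2.imread("pics/s8.png",0);T=cv2.imread("pics/t8.png",0)
for lat in (126,134):
  for th in (.68,.755,.83):
    P=H+lat*Y-195*np.cos(th)*X+195*np.sin(th)*Z; print(lat,th,proj(t,P).round(1),proj(s,P).round(1))
def blob(g,x0,x1,y0,y1,th):
    m=(g[y0:y1,x0:x1]<th).astype(np.uint8); n,l,st,ce=cv2.connectedComponentsWithStats(m); k=1+st[1:,4].argmax(); return ce[k]+[x0,y0]
print(blob(T,267,276,192,200,90),blob(S,299,309,153,163,100))
st=manip.read_state(); R=Ro.from_euler("xyz",st["eef_rot"]).as_matrix(); B=st["eef_pos"]-R[:,2]*18.5; v=B-H; print(B,"lid",np.arctan2(v[2],-v@X)-np.arctan2(48,195),np.hypot(v[2],v@X),st["wrist_force"],st["finger_force"],st["clock"])
```

```text
126 0.68 [274.3 199.9] [302.3 162.4]
126 0.755 [274.3 196.3] [305.1 158.7]
126 0.83 [274.4 192.4] [308.1 155.1]
134 0.68 [271.6 199.7] [301.3 161.3]
134 0.755 [271.6 196.1] [304.1 157.6]
134 0.83 [271.6 192.2] [307.1 154. ]
[271.4  195.52] [303.33333333 157.33333333]
[584.51813352 -34.52895655 271.61235269] lid 0.7606599655656885 203.68010951984223 [-26.61351856  -4.07760558  27.16202903] 45.16513645648956 12.4167
```

Lid ≈0.76 rad, index ≈0.755 rad, stud not moved, everything still, grip 45 N. Handing in.

```bash
python3 -c "
from cell import manip
print(manip.sign_off())"
```

```text
the job is handed in; nothing more can be done
None
```

I handed the job in with the collar home on the post and let go, and the lid held at about 0.76 rad against the index arm's 0.755 by my own measurements; the hand-in returned no verdict.

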